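# Lever up the weighing slab and shim it

### The arm

A 6-joint arm with a two-finger parallel gripper is mounted at the origin on a cart in front of the work surface, level with it; the furniture and walls round the work are solid. World frame = base frame: x ahead of the robot, y to its left, z up, the work surface at z = 0. Lengths are in mm, angles in degrees, forces in N, time in s.
With the tool pointing down it reaches from about 350 to 850 mm from the base axis. Payload 8.1 kg.
Tool frame: the origin (TCP) lies midway between the tips of the shut fingers; the grasp point (between the pads) lies 19 mm behind it (hold_point_z is the distance from the TCP to the grasp point, in mm); z points along the fingers, y is the direction in which the jaws open and shut (so a half turn about z gives the same grasp; the last joint's range is limited). The gripper opens to 85 mm and grips with 20 to 120 N. Pads are 22 mm wide; open, the fingers measure 114 mm over their backs; the gripper's body (76 mm by 85 mm) begins 54 mm behind the grasp point. The pads swing forward as they close: fully open they stand 13 mm farther back than shut.
Start: joints at [71.826, 7.471, 85.268, -0, 87.261, -4.893], TCP at [137.815, 583.963, 231.292] pointing down, gripper open.
Joint ranges: [-169.43, 169.43], [-51.17, 129.36], [1.28, 143.12], [-76.62, 256.62], [0, 156.53], [-152.29, 152.29]. Speed limits (degrees/s): [136.94, 136.94, 159.86, 180, 180, 180].

### API

Orientations are given as [roll, pitch, yaw] about the fixed x, y, z axes, in that order (R = Rz(yaw) Ry(pitch) Rx(roll)).
In Python, from bench import sense, snapshot, camera_params, hand_in, hold_point_z gives the robot as it stands.
- The arm moves only by the tool servo_tool, never from a script. Its argument "motion" is a list of rows, each a list of 7 numbers: the finger opening in mm, from 0 to 85.4, then the shift along the tool's x, y, z in mm, then the turn, a rotation vector about the tool's x, y, z in rad. A call has 1 to 10 rows; each row shifts and turns the pose as measured when the row begins, along the tool's axes as they then stand; what a row does not reach is not made up. A row lasts 1/10 s, in which the tool goes at most 50 mm and 8.59 degrees, less where a joint would pass 70% of its speed; a pose out of reach is approached as far as the arm can. A call with a gripper value outside its range is refused whole. The fingers move at their own pace and stop on an object; "force" is the grip in N (left out, the last holds). Time passes only in rows, so rows that do not move let the fingers close. It gives the time, the measured TCP pose, the force and the opening at its end, in the units of the state.
- sense(): the state, without advancing time (a new reading comes with each control period).
- snapshot(name): name is "scene" or "top" or "wrist"; returns the picture (384x512x3 uint8, blue, green, red); there is no depth.
- camera_params(name): a dict with "fx", "fy", "cx", "cy" (pixels), "R" (3x3) and "t" (3): a world point X has camera coordinates R X + t; the wrist camera has in their place "tool_from_camera" (4x4, takes a point from camera to tool coordinates, whose origin is the TCP and whose axes are the flange's). Camera axes: x right, y down, z forward; pixel columns grow to the right and rows downward; lengths in mm; the calibration is good to about 2 mm. The wrist camera is an equidistant fisheye: a pixel r from the principal point sees the ray r / f radians off the axis. A picture is of the moment at which its call begins: read the wrist's pose just before it. camera_params takes no time and is no camera call.
- hand_in(): hands the job in, once; it reports no verdict.
The state is a dict: "time": time; "joint_pos": joint angles; "qd": joint speeds; "joint_efforts": joint torques, N m; "tool_pos": TCP position; "tcp_rot": TCP orientation; "ft_force": force on the tool from outside, world axes, zero at the start; "wrist_torque": the same for the moment, N m; "finger_gap": finger opening in mm.
Only numpy, scipy, OpenCV 4.12 (cv2) and the standard library are available. Lean on these libraries where they do the work, as an engineer would, in place of code of your own. Each camera call takes 0.05 s, during which the arm holds its last target. There are 200 camera calls.

### The job

The stone weighing slab has to stand higher on its right-hand side. Put the steel pry bar's blade under that edge, over the fulcrum block, and lever the slab up with the bar; with the bar resting there handle down (its own weight keeps the slab up), slip the head of the wooden shim flat under the raised edge beside the bar, and let go. Do not lift the slab with the gripper or shove it along the worktop.

Things in the scene. Friction and masses are not known exactly. Their poses are not given: they have to be found in the camera images.
- slab: Loose pale stone slab, 220 (x) x 150 (y) x 30 mm, 2.2 to 2.6 kg, on four rubber feet 20 mm wide, 18 mm high (underside at 18, top at 48 mm). Origin at worktop height under its centre, z up. The right-hand edge to raise is at y = -75 mm. Feet at x = +-92, y = +-45 mm: keep bar and shim between the two right feet. It tips about its left feet; lifting that edge takes about 10 N.
- fulcrum: Dark steel fulcrum block fixed to the worktop, 46 to 52 mm out from the slab's right edge, 35 to 55 mm nearer the robot than the slab's middle. Foot plate 54 (x) x 40 (y) x 8 mm with a half-round ridge along x: radius 8 mm, axis 14 mm and top 22 mm above the worktop. Origin at worktop height under the middle of the ridge.
- pry_bar: Loose bright steel bar, 300 mm, 0.8 kg, straight flat underside. Origin on the underside at its centre of mass; y to the blade tip, z up. Handle y = -105 to 25 mm, 24 wide x 24 high; shank to 150 mm, 18 x 10; blade to the tip at 195 mm, 18 x 5. Blade 15 to 20 mm under the slab and handle end down on the worktop, its own weight holds the edge about 15 mm up.
- shim: Loose pale wooden shim: block 36 wide (x) x 90 long (y) x 24 mm high with a raised grip on its tail, 24 (x) x 26 (y) mm, from 24 to 52 mm above the underside. Origin on the underside below the middle of the grip; y axis towards the head, the block running from y = -15 to +75 mm. 0.12 kg.
- shim_head (a point): Middle of the shim's head face, 75 mm along y from the shim's origin and 12 mm above its underside.

How it is judged (in metres and radians):
On the way:
1. the slab's right edge is levered up, tilting it more than 0.085 rad, by the bar bearing on the fulcrum (angle between slab's own z axis and vertical above 0.085 rad and contact force between pry_bar and slab above 1 N and contact force between pry_bar and fulcrum above 1 N), for 0.2 s.
At the end, for the whole second after the job is handed in: The shim lies flat on the worktop (within 0.1 rad) with its head at least 13 mm inside the slab's right edge and under the slab, the slab still tilted up by 0.04 to 0.25 rad, whether the bar still holds it or it rests on the shim; slab and shim at rest (y of shim_head in the frame of slab between -0.062 and 0.03 m and x of shim_head in the frame of slab between -0.1 and 0.1 m and z of shim_head in the frame of slab below 0.015 m and height (world z) of shim_head below 0.016 m and angle between shim's own z axis and vertical below 0.1 rad and angle between slab's own z axis and vertical between 0.04 and 0.25 rad and linear speed of each of shim, slab below 0.01 m/s); the robot touches nothing.
It fails at once if the gripper bears on the slab with more than 8 N (contact force between the fingers and slab above 8 N).
It fails at once if the slab is shoved more than 50 mm from its place (distance of slab from where it was at the start of the episode above 0.05 m).
It also fails if it takes over 48 s, if anything falls off the work surface, if the arm or the gripper's body presses on something with over 40 N, if the wrist force passes 120 N, or if a joint passes its speed limit or range.

## Working session

There is one attempt and no reset: what is moved stays moved. The work goes in short steps, Python scripts to look and compute and a tool call to move; the robot and the scene stay as the last step left them, time stands still between calls to the robot, and variables do not carry over. Pictures are saved under pics/ and viewed, about 8 in all and at most 12, crops included, and the job is handed in when it is done.

Besides the shell and the picture viewer there is one more tool, called after "Call:" as name([rows], argument=value, ...), one row to a line, values as JSON. servo_tool: Moves the arm, as the interface text tells. Its arguments: {"type":"object","properties":{"motion":{"type":"array"},"force":{"type":"number"}},"required":["motion"]}

```bash
mkdir -p pics; ls
python3 - <<'E'
from bench import *
import cv2,numpy as np
s=sense();print({k:np.round(v,2).tolist() for k,v in s.items()},hold_point_z)
for n in("scene","top"):
    im=snapshot(n);cv2.imwrite(f"pics/{n}0.png",im);p=camera_params(n);print(n,p)
print(camera_params("wrist"))
E
```

```text
pics
{'time': 0.0, 'joint_pos': [71.83, 7.51, 85.33, 0.0, 87.26, -4.89], 'qd': [0.02, -0.04, -0.1, -0.06, -0.1, 0.01], 'joint_efforts': [-0.0, -56.94, -50.06, -0.0, 0.01, -0.0], 'tool_pos': [137.6, 583.43, 230.25], 'tcp_rot': [-179.89, -0.01, 166.72], 'ft_force': [-0.52, 0.07, 0.42], 'wrist_torque': [-0.06, -0.03, -0.03], 'finger_gap': 85.57} 18.700000000000003
scene {'fx': 355.6557904053437, 'fy': 355.6557904053437, 'cx': 252.20226059105542, 'cy': 188.3646678340621, 'R': array([[ 0.87680124, -0.48084512, -0.00275036],
       [-0.3082668 , -0.55770367, -0.77067386],
       [ 0.36904087,  0.67657564, -0.63722385]]), 't': array([-398.86889045,  262.58871382,  605.05664761])}
top {'fx': 415.3239467678346, 'fy': 415.3239467678346, 'cx': 252.9909010629716, 'cy': 193.2691422332739, 'R': array([[ 3.28744030e-02, -9.99459286e-01, -6.39562786e-04],
       [-9.72155906e-01, -3.18277716e-02, -2.32163492e-01],
       [ 2.32017602e-01,  8.25399093e-03, -9.72676567e-01]]), 't': array([105.22178895, 512.39830951, 937.82669718])}
{'fx': 297.3186396354542, 'fy': 297.3186396354542, 'cx': 253.29090802308332, 'cy': 186.51796736228366, 'tool_from_camera': array([[-5.03324299e-04, -9.56761462e-01, -2.90873257e-01,
         7.34011912e+01],
       [ 9.99999415e-01, -2.03118501e-04, -1.06227728e-03,
         6.16268264e-01],
       [ 9.57264219e-04, -2.90873622e-01,  9.56761004e-01,
        -1.42814368e+02],
       [ 0.00000000e+00,  0.00000000e+00,  0.00000000e+00,
         1.00000000e+00]])}
```

View pics/top0.png

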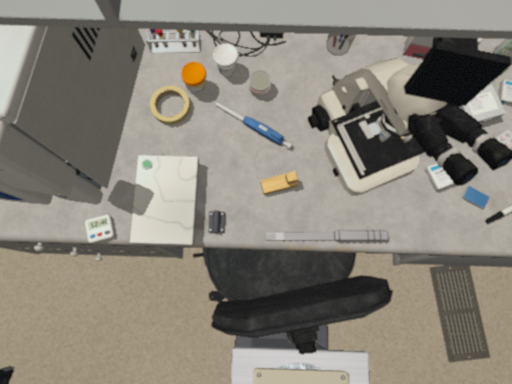

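View pics/scene0.png

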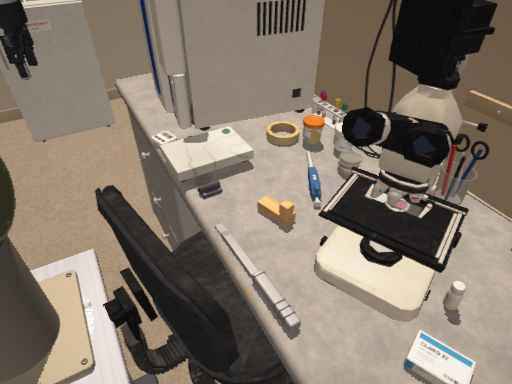

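The top view shows the slab (135–197, 155–243), fulcrum (217,222), bar with its tip at (267,237) and handle end at (388,236), and shim with its grip at about (292,180) and head at (262,186). The scene view agrees.

```bash
cat > h.py <<'E'
import numpy as np,cv2
from bench import *
from scipy.spatial.transform import Rotation as Ro
def ray(n,uv,z):
    p=camera_params(n);uv=np.atleast_2d(uv).astype(float)
    d=np.c_[(uv[:,0]-p['cx'])/p['fx'],(uv[:,1]-p['cy'])/p['fy'],np.ones(len(uv))]@p['R']
    c=-p['R'].T@p['t'];return c+d*((z-c[2])/d[:,2])[:,None]
def wpose(s): # world_from_cam
    T=np.eye(4);T[:3,:3]=Ro.from_euler('xyz',s['tcp_rot'],degrees=True).as_matrix();T[:3,3]=s['tool_pos']
    return T@camera_params('wrist')['tool_from_camera']
def wray(T,uv,z):
    p=camera_params('wrist');q=(np.atleast_2d(uv)-[p['cx'],p['cy']])/p['fx'];r=np.linalg.norm(q,axis=1,keepdims=True)
    d=np.c_[np.sin(r)*q/np.maximum(r,1e-9),np.cos(r)]@T[:3,:3].T;c=T[:3,3]
    return c+d*((z-c[2])/d[:,2])[:,None]
def proj(n,X):
    p=camera_params(n);c=np.atleast_2d(X)@p['R'].T+p['t'];return c[:,:2]/c[:,2:]*p['fx']+[p['cx'],p['cy']]
E
python3 - <<'E'
from h import *
s=sense();im=cv2.imread('pics/top0.png')
print('slab top corners z48',ray('top',[[139,156],[198,156],[195,243],[131,242]],48).round(1)[:,:2])
hsv=cv2.cvtColor(im,cv2.COLOR_BGR2HSV)
m=cv2.inRange(hsv,(8,120,80),(30,255,255));m[:165]=0;m[200:]=0;m[:,:255]=0;m[:,305:]=0
r=cv2.minAreaRect(cv2.findNonZero(m));print('shim',r,ray('top',cv2.boxPoints(r),24).round(1))
g=snapshot('wrist');cv2.imwrite('pics/w0.png',g)
a=cv2.resize(im[145:255,125:395],None,fx=2.9,fy=2.9,interpolation=cv2.INTER_CUBIC)
cv2.imwrite('pics/mix.png',np.vstack([a,cv2.resize(im[205:255,200:300],(783,281+100),interpolation=cv2.INTER_CUBIC)[:275]]))
E
```

```text
slab top corners z48 [[597.6 408.6]
 [602.4 261.9]
 [386.2 255.3]
 [383.6 406.9]]
shim ((279.6807556152344, 182.9961395263672), (12.629633903503418, 33.59131622314453), 74.74488067626953) [[548.9 101.2  24. ]
 [574.6  20.1  24. ]
 [543.1  11.4  24. ]
 [517.7  92.   24. ]]
```

View pics/mix.png

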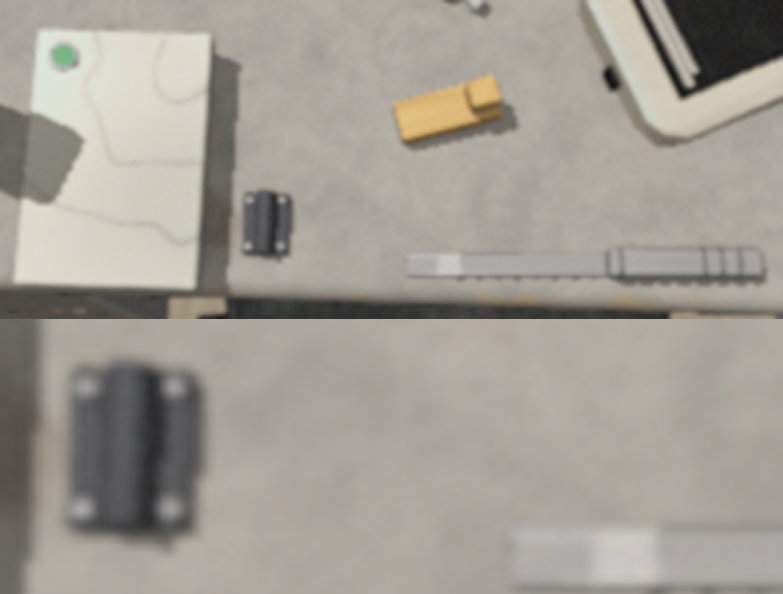

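View pics/w0.png

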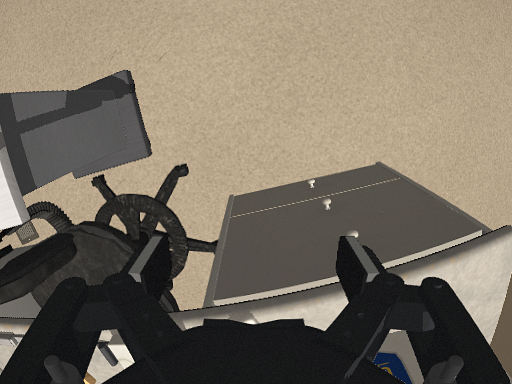

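The enlargement gives slab top corners at (38,29), (212,33), (197,289) and (14,284), and the ridge at (265,192)–(265,256). It puts the bar tip at (406,265), the handle end at (765,263), and the shim head at (393,101)/(403,141). The wrist picture shows only floor.

Run:
```python
from h import *
f=lambda L,z:ray('top',np.array(L)/2.9-0.33+[125,145],z).round(1)[:,:2].tolist()
S=np.array(f([[38,29],[212,33],[197,289],[14,284]],48))
print('slab',S.tolist(),'c',S.mean(0),'size',np.linalg.norm(S-np.roll(S,-1,0),axis=1))
u=S[0]+S[1]-S[2]-S[3];v=S[0]-S[1]+S[3]-S[2];print('xdir deg',np.degrees(np.arctan2(u[1],u[0])),'ydir-90',np.degrees(np.arctan2(v[1],v[0]))-90)
print('ridge z22',f([[265,192],[265,256]],22),'plate z8',f([[243,190],[291,192],[289,257],[243,254]],8))
print('bar tip z5',f([[406,254],[406,277]],5),'handle end z24',f([[765,248],[765,278]],24),'handle front z24',f([[608,248],[608,278]],24),'shank',f([[480,252],[480,277]],10))
print('shim head z24',f([[393,101],[403,141]],24),'grip z52',f([[466,81],[494,75],[500,103],[471,109]],52))
print('edge of table',f([[230,290],[400,296],[770,305]],0))
s=sense();im=cv2.imread('pics/scene0.png')
# scene cross check
cv2.imwrite('pics/sc.png',cv2.resize(im[115:335,145:345],(727,800))[:600] if 0 else cv2.resize(im[120:335,145:345],(558,600),interpolation=cv2.INTER_CUBIC))
```

```text
slab [[601.0, 412.0], [602.2, 262.5], [382.9, 260.7], [382.1, 410.3]] c [492.05  336.375] size [149.50481598 219.30738702 149.60213902 218.90660109]
xdir deg 0.4576242903496748 ydir-90 0.3831155171759235
ridge z22 [[470.1, 212.1], [415.3, 209.2]] plate z8 [[473.9, 232.6], [473.5, 191.0], [417.0, 190.0], [418.3, 229.4]]
bar tip z5 [[423.3, 90.2], [403.6, 89.6]] handle end z24 [[435.6, -211.3], [410.2, -210.2]] handle front z24 [[431.2, -79.2], [405.9, -78.9]] shank [[426.4, 27.2], [405.0, 27.0]]
shim head z24 [[553.5, 105.4], [518.2, 95.8]] grip z52 [[565.4, 44.4], [571.4, 20.8], [547.0, 15.5], [541.0, 39.8]]
edge of table [[388.1, 239.6], [387.8, 94.2], [390.5, -221.2]]
```

View pics/sc.png

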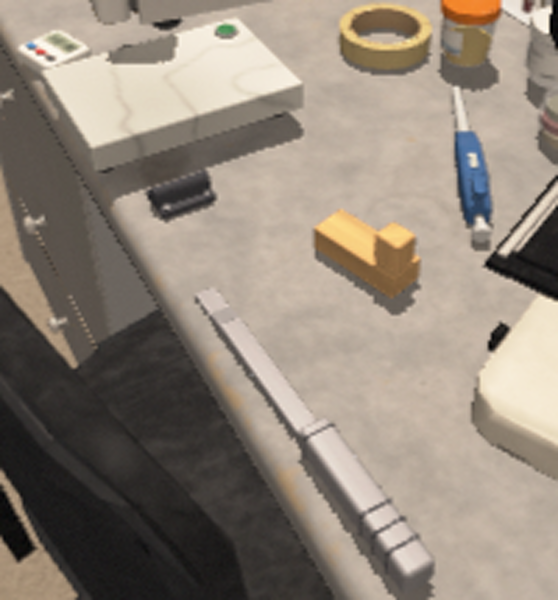

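The scene crop agrees with the layout. Slab centre is at (492,336) with yaw about 0.4°, and its right edge is at y≈261.5. The fulcrum is at (445,211). The bar tip is at (413,90), its axis leans about 1.8°, and its COM is near (419.5,-105). The shim origin is near (556,30).

First turn the tool so the jaws open along x, then go over the bar.

Call:
servo_tool([
  [60,0,0,0,0,0,0.149],
  [60,0,0,0,0,0,0.149],
  [60,0,0,0,0,0,0.149],
  [60,0,0,0,0,0,0.149],
  [60,0,0,0,0,0,0.149],
  [60,0,0,0,0,0,0.149],
  [60,0,0,0,0,0,0.149],
  [60,0,0,0,0,0,0.149],
  [60,0,0,0,0,0,0.1],
  [60,0,0,0,0,0,0],
], force=60)

```text
time: 1.15
tool_pos: [136.9, 581.1, 225.7]
tcp_rot: [-179.8, 0.5, 91.5]
ft_force: [0.1, 0.1, 0.3]
finger_gap: 59.7
```

Call:
servo_tool([
  [60,-40,29,-2,0,0,0],
  [60,-40,29,-2,0,0,0],
  [60,-40,29,-2,0,0,0],
  [60,-40,29,-2,0,0,0],
  [60,-40,29,-2,0,0,0],
  [60,-40,29,-2,0,0,0],
  [60,-40,29,-2,0,0,0],
  [60,-40,29,-2,0,0,0],
  [60,-40,29,-2,0,0,0],
  [60,-40,29,-2,0,0,0],
])

```text
time: 2.15
tool_pos: [444.6, 190.1, 245.5]
tcp_rot: [-179.7, 0.6, 94.3]
ft_force: [1.6, 0.7, 1.0]
finger_gap: 59.9
```

Call:
servo_tool([
  [60,-38,-6,8,0,0,0.011],
  [60,-38,-6,8,0,0,0.011],
  [60,-38,-5,8,0,0,0.011],
  [60,-38,-4,8,0,0,0.011],
  [60,-38,-4,8,0,0,0],
  [60,-38,-4,8,0,0,0],
  [60,-38,-4,8,0,0,0],
  [60,-36,-4,8,0,0,0],
  [60,0,0,0,0,0,0],
])

```text
time: 3.05
tool_pos: [423.8, -131.2, 182.7]
tcp_rot: [-179.9, 0.7, 93.1]
ft_force: [-0.3, 0.4, -0.8]
finger_gap: 60.4
```

Run:
```python
from h import *
s=sense();g=snapshot('wrist');T=wpose(s);np.save('T1.npy',T);print(s['tool_pos'],s['tcp_rot'])
cv2.imwrite('pics/w1.png',g)
```

```text
[ 423.80866359 -131.24928638  182.71488642] [-179.87115172    0.72006079   93.14092303]
```

View pics/w1.png

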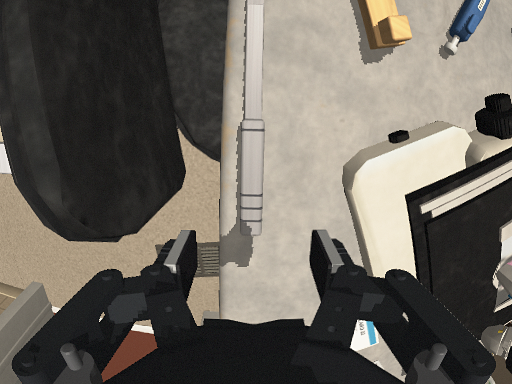

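The wrist view shows the handle from (252,121) to its end at (251,233). The shank runs up to (257,0).

Run:
```python
from h import *
T=np.load('T1.npy')
print(wray(T,[[252,121],[251,233]],24).round(1), wray(T,[[240,233],[262,233],[241,122],[264,122]],24).round(1),wray(T,[[256,5]],10).round(1))
```

```text
[[ 420.2  -81.6   24. ]
 [ 425.7 -205.7   24. ]] [[ 413.3 -206.4   24. ]
 [ 438.1 -205.    24. ]
 [ 409.2  -83.2   24. ]
 [ 432.4  -82.    24. ]] [[417.6  43.   10. ]]
```

Call:
servo_tool([
  [60,8,-1,20,0,0.012,0.02],
  [60,8,-1,35,0,0,0],
  [60,0,0,35,0,0,0],
  [60,0,0,35,0,0,0],
  [60,0,0,25,0,0,0],
  [60,0,0,5,0,0,0],
])

```text
time: 3.7
tool_pos: [425.3, -109.4, 27.4]
tcp_rot: [179.6, 0.0, 92.9]
ft_force: [-0.6, -1.0, -0.1]
finger_gap: 60.2
```

Call:
servo_tool([
  [60,-3,-4,10,0,0,0.015],
  [60,-2,0,9,0,0,0],
  [24,0,0,1,0,0,0],
  [20,0,0,0,0,0,0],
  [15,0,0,0,0,0,0],
  [15,0,0,0,0,0,0],
], force=60)

```text
time: 4.3
tool_pos: [423.5, -114.3, 9.5]
tcp_rot: [179.4, 0.1, 92.2]
ft_force: [0.4, -0.1, -8.8]
finger_gap: 22.5
```

Call:
servo_tool([
  [15,0,0,-15,0,0,0],
  [15,0,0,-25,0,0,0],
  [15,20,8,-25,0,0,0.02],
  [15,35,8,-15,0,0,0.02],
  [15,35,7,-5,0,-0.04,0],
  [15,10,0,-1,0,-0.04,0],
  [15,0,0,-1,0,-0.04,0],
  [15,0,0,-1,0,0,0],
])

```text
time: 5.1
tool_pos: [440.9, -8.9, 97.1]
tcp_rot: [179.8, 6.9, 89.5]
ft_force: [0.1, 0.1, -8.2]
finger_gap: 22.7
```

Run:
```python
from h import *
s=sense();print(s['tool_pos'],s['tcp_rot'],s['ft_force'],s['wrist_torque'],s['finger_gap'])
a=snapshot('scene');b=snapshot('wrist');c=snapshot('top')
cv2.imwrite('pics/s2.png',a);cv2.imwrite('pics/t2.png',c);cv2.imwrite('pics/w2.png',b)
A=cv2.resize(a[120:340,130:330],(400,440),interpolation=cv2.INTER_CUBIC)
C=cv2.resize(c[150:260,200:300],(400,440),interpolation=cv2.INTER_CUBIC)
cv2.imwrite('pics/m2.png',np.hstack([A,C]))
```

```text
[440.91228968  -8.85500305  97.11280853] [179.79052148   6.86984503  89.5360625 ] [ 0.14062233  0.1014836  -8.1871969 ] [0.18201389 0.0206602  0.0355617 ] 22.656168477401508
```

View pics/m2.png

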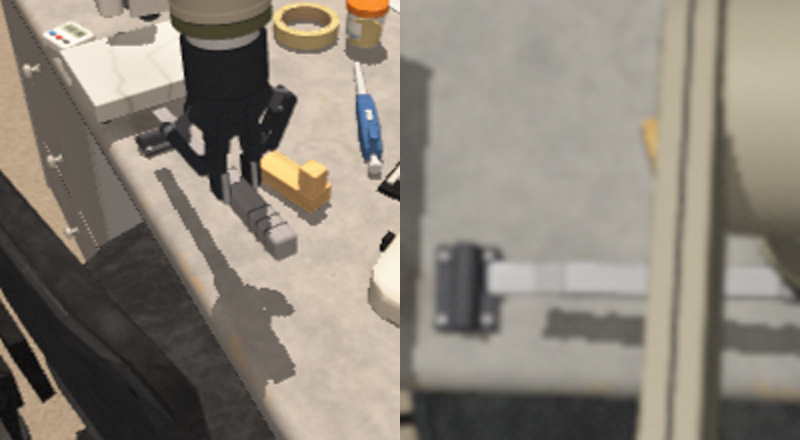

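The scene view shows the bar held in the jaws with the shim clear of it. The top view puts the blade tip at about (221.5,219) px, near the fulcrum.

View pics/w2.png

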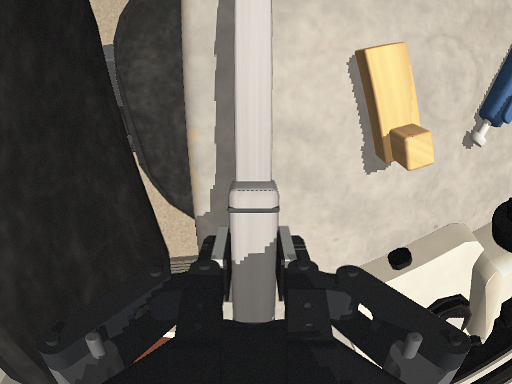

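Run:
```python
from h import *
s=sense();T=wpose(s);p=camera_params('wrist');C=p['tool_from_camera']
def td(uv):
    q=(np.array(uv,float)-[p['cx'],p['cy']])/p['fx'];r=np.linalg.norm(q);return C[:3,:3]@np.r_[np.sin(r)*q/max(r,1e-9),np.cos(r)]
c=C[:3,3]
for row in(183,188,205):
    d=(td((254.,row)));w=np.linalg.norm(td((231.,row))-td((278.,row)))
    L=24/w; P=c+d*L;print(row,'P tool',P.round(1))
# handle-front at assumed tool depth z
for row,h in((181,.0),(190,0)):
    d=td((254.,row))
    for z in(-25,-20,-15,-10,-5,0):print(row,z,(c+d*(z-c[2])/d[2]).round(1),end=' ')
    print()
t=ray('top',[[221.4,219]],0)[0];t2=ray('top',[[221.4,219]],80)[0];print('tip ray z0',t.round(1),'z80',t2.round(1))
```

```text
183 P tool [31.9  1.1  3. ]
188 P tool [29.5  1.1  2.3]
205 P tool [21.2  1.1 -0.4]
181 -25 [ 41.    1.1 -25. ] 181 -20 [ 39.5   1.1 -20. ] 181 -15 [ 38.1   1.1 -15. ] 181 -10 [ 36.7   1.1 -10. ] 181 -5 [35.3  1.1 -5. ] 181 0 [33.8  1.1  0. ] 
190 -25 [ 37.1   1.1 -25. ] 190 -20 [ 35.5   1.1 -20. ] 190 -15 [ 33.9   1.1 -15. ] 190 -10 [ 32.3   1.1 -10. ] 190 -5 [30.7  1.1 -5. ] 190 0 [29.1  1.1  0. ] 
tip ray z0 [454.  199.7   0. ] z80 [440.2 193.1  80. ]
```

Call:
servo_tool([
  [15,0,3,-2,0,-0.06,0],
  [15,0,0,-1,0,-0.06,0],
  [15,0,0,-1,0,-0.05,0],
  [15,0,0,-1,0,-0.01,0],
])

```text
time: 5.65
tool_pos: [443.0, -12.9, 101.0]
tcp_rot: [179.9, 17.2, 88.9]
ft_force: [0.3, 0.3, -8.5]
finger_gap: 22.6
```

Call:
servo_tool([
  [15,15,1,0,0,0.01,-0.019],
  [15,20,0,0,0,0,0],
  [15,12,0,0,0,0,0],
  [15,0,0,0,0,0,0],
])

```text
time: 6.05
tool_pos: [444.1, 33.5, 85.9]
tcp_rot: [-179.6, 16.2, 90.0]
ft_force: [0.8, -0.5, -7.2]
finger_gap: 22.6
```

Run:
```python
from h import *
s=sense();print(s['tool_pos'],s['tcp_rot'],s['ft_force'])
a=snapshot('scene');c=snapshot('top')
A=cv2.resize(a[140:240,145:255],(400,364),interpolation=cv2.INTER_CUBIC)
C=cv2.resize(c[180:260,180:268],(400,364),interpolation=cv2.INTER_CUBIC)
cv2.imwrite('pics/m3.png',np.hstack([A,C]))
R=Ro.from_euler('xyz',s['tcp_rot'],degrees=True).as_matrix()
for z in(9,4):
  X=s['tool_pos']+R@[205.5,1,z];print(X.round(1),proj('top',X),proj('scene',X))
```

```text
[444.11490535  33.50496243  85.90869546] [-179.61640426   16.20623564   89.99776712] [ 0.79743317 -0.49982421 -7.24682458]
[445.1 228.3  19.9] [[209.02382446 220.79476487]] [[205.95179309 181.61609988]]
[445.1 229.7  24.7] [[208.25387833 220.43467544]] [[205.58859448 179.84420743]]
```

View pics/m3.png

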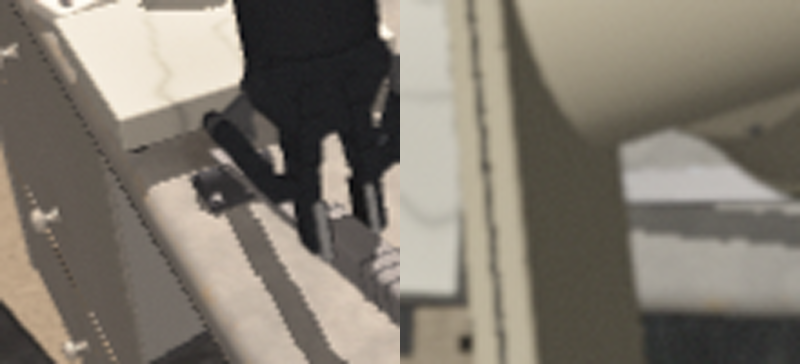

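The scene half shows the shank slanting over the fulcrum at about (225,185) px in the crop. The arm hides the tip, so I'll advance slowly and watch the force.

Call:
servo_tool([
  [15,9,0,-0.4,0,-0.005,0],
  [15,9,0,-0.4,0,0,0],
  [15,9,0,-0.4,0,0,0],
  [15,5,0,-0.4,0,0,0],
  [15,0,0,-0.4,0,0,0],
])

```text
time: 6.65
tool_pos: [444.9, 65.3, 79.2]
tcp_rot: [-179.7, 16.5, 89.9]
ft_force: [-0.1, -0.1, -7.6]
finger_gap: 22.5
```

Call:
servo_tool([
  [15,0,-0.5,3,0,0,0],
  [15,0,0,0.3,0,0,0],
])

```text
time: 6.85
tool_pos: [444.4, 64.5, 75.8]
tcp_rot: [-179.7, 16.6, 89.9]
ft_force: [0.3, -0.5, -8.4]
finger_gap: 22.3
```

Call:
servo_tool([
  [15,7,0,-0.4,0,0,0],
  [15,7,0,-0.3,0,0,0],
  [15,6,0,-0.3,0,0,0],
  [15,2,0,-0.3,0,0,0],
])

```text
time: 7.25
tool_pos: [444.5, 87.1, 70.5]
tcp_rot: [-179.7, 16.5, 89.8]
ft_force: [0.3, 0.3, -8.3]
finger_gap: 22.5
```

Call:
servo_tool([
  [15,-1,0,5.5,0,0.038,0],
  [15,-1,0,5.5,0,0.038,0],
  [15,-1.3,0,5.5,0,0.038,0],
  [15,-1.5,0,5.5,0,0.038,0],
  [15,-1.6,0,5,0,0.038,0],
])

```text
time: 7.75
tool_pos: [445.2, 79.9, 45.1]
tcp_rot: [-179.8, 5.1, 90.1]
ft_force: [-1.6, 9.5, -9.4]
finger_gap: 22.2
```

Call:
servo_tool([
  [15,-0.8,0,5.5,0,0.037,0],
  [15,-0.8,0,5.5,0,0.037,0],
  [15,-0.8,0,5.5,0,0.037,0],
  [15,-0.8,0,5.5,0,0.037,0],
])

```text
time: 8.15
tool_pos: [445.7, 78.0, 24.0]
tcp_rot: [-179.9, -3.8, 90.3]
ft_force: [-2.3, 3.8, -4.5]
finger_gap: 22.2
```

Call:
servo_tool([
  [15,-0.5,0,4,0,0.024,0],
  [15,-0.3,0,2.5,0,0.006,0],
  [15,0,0,0.5,0,0,0],
])

```text
time: 8.45
tool_pos: [446.1, 77.9, 18.3]
tcp_rot: [-179.9, -5.6, 90.3]
ft_force: [-4.7, 1.7, 1.7]
finger_gap: 22.3
```

Run:
```python
from h import *
s=sense();print(s['tool_pos'],s['tcp_rot'],s['ft_force'],s['wrist_torque'])
a=snapshot('scene');c=snapshot('top');cv2.imwrite('pics/t4.png',c);w=snapshot('wrist');cv2.imwrite('pics/w4.png',w)
A=cv2.resize(a[115:235,145:265],(400,400),interpolation=cv2.INTER_CUBIC)
cv2.imwrite('pics/m4.png',np.hstack([A,cv2.resize(w,(400,300)).repeat(1,0)[:300].copy() if 0 else np.vstack([cv2.resize(w,(400,300)),np.zeros((100,400,3),np.uint8)])]))
```

```text
[446.06740384  77.90089126  18.33866768] [-179.88444718   -5.58277274   90.30895653] [-4.67863992  1.74833079  1.66773992] [0.1836885  0.80948202 0.34215459]
```

View pics/m4.png

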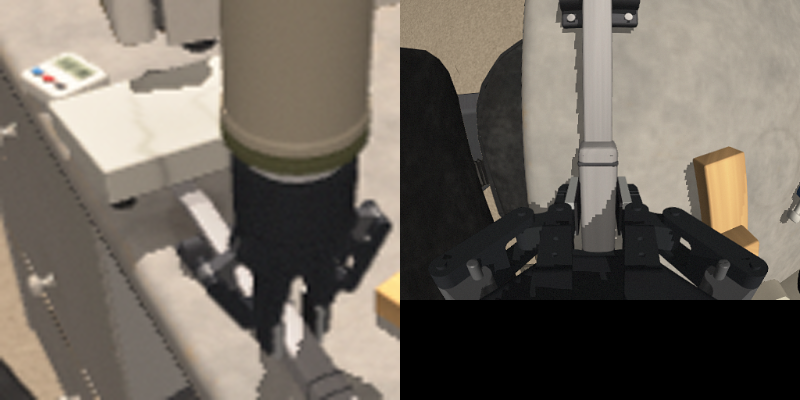

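The slab's near edge is visibly raised, with its foot showing at (125,200) and the blade under it. The shank lies on the fulcrum at (598,15) in the right half. Release the bar and rise.

Call:
servo_tool([
  [26,0,0,0,0,0,0],
  [32,0,0,0,0,0,0],
  [50,0,0,0,0,0,0],
  [50,0,0,0,0,0,0],
  [50,0,0,-10,0,0,0],
  [50,0,0,-25,0,0,0],
  [50,0,0,-35,0,-0.05,0],
  [50,0,0,-45,0,-0.05,0],
  [50,0,30,-40,0,0,0],
  [50,0,30,-10,0,0,0],
])

```text
time: 9.6
tool_pos: [505.6, 68.7, 192.2]
tcp_rot: [180.0, 0.6, 90.3]
ft_force: [0.4, 0.0, 0.3]
finger_gap: 50.0
```

Run:
```python
from h import *
T=wpose(dict(tool_pos=np.array([440.9,-8.86,97.11]),tcp_rot=[179.79,6.87,89.54]))
g=wray(T,[[391,131],[427,123],[433,157],[406,169]],52);h=wray(T,[[357,50],[407,42]],24)
print(g.round(1),g.mean(0),h.round(1),h.mean(0))
s=sense();w=snapshot('wrist');c=snapshot('top');cv2.imwrite('pics/w5.png',w);cv2.imwrite('pics/t5.png',c)
T=wpose(s);print(s['tool_pos'],s['tcp_rot'])
m=cv2.inRange(cv2.cvtColor(w,cv2.COLOR_BGR2HSV),(8,100,60),(30,255,255))
cs=max(cv2.findContours(m,cv2.RETR_EXTERNAL,cv2.CHAIN_APPROX_NONE)[0],key=cv2.contourArea)
print(cv2.boundingRect(cs),cv2.approxPolyDP(cs,4,True)[:,0].tolist())
q=cv2.approxPolyDP(cs,4,True)[:,0].astype(float)
print('z24',wray(T,q,24).round(0)[:,:2].tolist());print('z52',wray(T,q,52).round(0)[:,:2].tolist())
```

```text
[[532.7  42.6  52. ]
 [560.8  49.8  52. ]
 [570.9  25.5  52. ]
 [549.1  16.   52. ]] [553.39816817  33.48247768  52.        ] [[515.   94.4  24. ]
 [554.9 105.3  24. ]] [534.96016234  99.88691185  24.        ]
[505.61231794  68.68536624 192.15467512] [179.96052343   0.57967591  90.25898852]
(268, 132, 50, 92) [[295, 132], [268, 143], [289, 214], [300, 223], [316, 218], [317, 203]]
z24 [[550.0, 107.0], [522.0, 95.0], [547.0, 14.0], [561.0, 3.0], [579.0, 9.0], [579.0, 27.0]]
z52 [[546.0, 110.0], [520.0, 99.0], [544.0, 26.0], [556.0, 16.0], [573.0, 21.0], [572.0, 38.0]]
```

Call:
servo_tool([
  [50,-19,25,10,0,0.01,0],
  [50,-19,25,10,0,0,0],
  [50,0,0,10,0,0,-0.14],
  [50,0,0,20,0,0,-0.135],
  [50,0,0,20,0,0,0],
  [50,0,0,0,0,0,0],
])

```text
time: 10.3
tool_pos: [557.3, 28.4, 119.9]
tcp_rot: [-179.9, -0.0, 106.6]
ft_force: [-0.3, -0.4, 0.5]
finger_gap: 50.2
```

Call:
servo_tool([
  [50,2.5,-1,30,0,0,0],
  [50,0,0,30,0,0,0],
  [50,0,0,25,0,0,0],
  [50,0,0,5,0,0,0],
  [50,0,0,0,0,0,0],
])

```text
time: 10.8
tool_pos: [556.8, 30.5, 33.3]
tcp_rot: [179.8, 0.0, 106.4]
ft_force: [0.1, -0.1, -0.5]
finger_gap: 50.1
```

Call:
servo_tool([
  [50,0,-1,4,0,0,0],
  [24,0,0,0,0,0,0],
  [18,0,0,0,0,0,0],
  [15,0,0,0,0,0,0],
  [15,0,0,0,0,0,0],
  [15,0,0,0,0,0,0],
], force=40)

```text
time: 11.4
tool_pos: [559.6, 30.1, 35.5]
tcp_rot: [179.4, 0.2, 106.4]
ft_force: [0.3, 0.4, -0.5]
finger_gap: 23.2
```

Call:
servo_tool([
  [15,0,0,-20,0,0,0],
  [15,0,0,-20,0,0,0.1],
  [15,0,0,-5,0,0,0.14],
  [15,0,0,-1,0,0,0.045],
  [15,30,-20,-1,0,0,0],
  [15,35,-22,-1,0,0,0],
  [15,25,0,-1,0,0,0],
  [15,0,0,-1,0,0,0],
])

```text
time: 12.2
tool_pos: [516.4, 122.0, 86.8]
tcp_rot: [179.4, 0.0, 89.2]
ft_force: [0.4, 0.7, -0.6]
finger_gap: 23.1
```

Run:
```python
from h import *
s=sense();print(s['tool_pos'],s['tcp_rot'],s['ft_force'],s['finger_gap'])
w=snapshot('wrist');c=snapshot('top');a=snapshot('scene')
cv2.imwrite('pics/m6.png',np.vstack([np.hstack([cv2.resize(w,(400,300)),cv2.resize(a[110:245,145:325],(400,300),interpolation=cv2.INTER_CUBIC)]),np.hstack([cv2.resize(c[140:260,120:280],(400,300),interpolation=cv2.INTER_CUBIC),cv2.resize(w[100:250,160:360],(400,300))])]))
```

```text
[516.35895981 122.01306364  86.7942331 ] [1.79418350e+02 3.88992830e-03 8.91570509e+01] [ 0.44396478  0.69291826 -0.55970739] 23.142980127603305
```

View pics/m6.png

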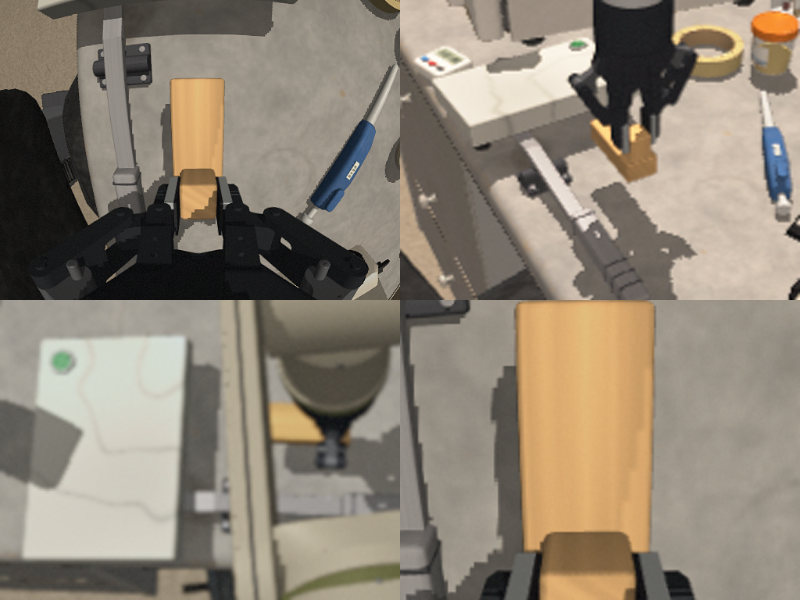

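The shim is held straight and level, with its head edge at wrist (218–288,101). In the top and scene views the bar still props the slab. Lower until the shim touches the worktop, clear of the slab.

Call:
servo_tool([
  [15,10,0,20,0.01,0,-0.014],
  [15,10,0,20,0,0,0],
  [15,0,0,8,0,0,0],
  [15,0,0,1.5,0,0,0],
  [15,0,0,1,0,0,0],
])

```text
time: 12.85
tool_pos: [519.8, 134.4, 35.6]
tcp_rot: [179.9, 0.2, 89.6]
ft_force: [0.9, -0.1, 0.1]
finger_gap: 23.4
```

Call:
servo_tool([
  [15,0,-2,1.5,0,0,0],
  [15,0,0,1,0,0,0],
  [15,0,0,1,0,0,0],
])

```text
time: 13.15
tool_pos: [519.1, 133.2, 33.7]
tcp_rot: [179.8, 0.2, 89.5]
ft_force: [-0.6, -0.3, -0.5]
finger_gap: 23.2
```

Call:
servo_tool([
  [15,0,-1,2,0,0,0],
  [15,0,0,1.5,0,0,0],
  [15,0,0,1.5,0,0,0],
])

```text
time: 13.45
tool_pos: [520.5, 133.3, 33.6]
tcp_rot: [179.5, 0.1, 89.5]
ft_force: [-3.5, -1.0, 7.0]
finger_gap: 23.6
```

Contact occurs at z≈33.7. Rise 1.5 mm and slide in.

Call:
servo_tool([
  [15,0,-2,-2,0.006,0,-0.008],
  [15,10,-1,-0.4,0,0,0],
  [15,12,0,-0.4,0,0,0],
  [15,12,0,-0.4,0,0,0],
  [15,12,0,-0.4,0,0,0],
  [15,0,0,0,0,0,0],
])

```text
time: 14.05
tool_pos: [517.9, 184.5, 38.4]
tcp_rot: [179.7, 0.1, 90.0]
ft_force: [0.1, -0.2, -0.5]
finger_gap: 23.2
```

Call:
servo_tool([
  [15,0,0,3,0,0,0],
  [15,0,0,1,0,0,0],
  [15,8,0,0,0,0,0],
  [15,8,0,0,0,0,0],
  [15,0,0,0,0,0,0],
])

```text
time: 14.55
tool_pos: [517.9, 201.5, 33.7]
tcp_rot: [179.8, 0.1, 90.0]
ft_force: [-0.1, 0.0, -0.7]
finger_gap: 23.2
```

Call:
servo_tool([
  [15,7,0,-0.3,0,0,0],
  [15,7,0,-0.2,0,0,0],
  [15,2,0,0,0,0,0],
  [15,0,0,0.5,0,0,0],
  [15,0,0,1,0,0,0],
])

```text
time: 15.05
tool_pos: [517.7, 219.2, 33.6]
tcp_rot: [179.8, 0.1, 90.1]
ft_force: [-8.5, -5.6, 16.5]
finger_gap: 23.2
```

Head is about 30 mm inside the edge and touching the worktop. Relax, release, withdraw.

Call:
servo_tool([
  [15,0,0,-0.5,0,0,0],
  [26,0,0,0,0,0,0],
  [32,0,0,0,0,0,0],
  [45,0,0,0,0,0,0],
  [45,0,0,0,0,0,0],
  [45,0,0,-8,0,0,0],
  [45,0,0,-20,0,0,0],
  [45,0,0,-40,0,0,0],
  [45,-20,0,-45,0,0,0],
  [45,-40,0,-30,0,0,0],
])

```text
time: 16.05
tool_pos: [513.0, 160.2, 177.5]
tcp_rot: [-179.6, 0.3, 90.3]
ft_force: [1.4, -0.7, -0.0]
finger_gap: 45.0
```

Call:
servo_tool([
  [45,-45,0,-20,0,0,0],
  [45,-45,0,0,0,0,0],
  [45,-45,0,0,0,0,0],
  [45,0,0,0,0,0,0],
])

```text
time: 16.45
tool_pos: [517.8, 17.9, 210.5]
tcp_rot: [179.4, 0.3, 90.3]
ft_force: [0.7, 0.3, 0.6]
finger_gap: 44.9
```

Run:
```python
from h import *
s=sense();T=wpose(s);np.save('T7.npy',T);print(s['tool_pos'],s['tcp_rot'],s['ft_force'])
w=snapshot('wrist');c=snapshot('top');a=snapshot('scene')
cv2.imwrite('pics/w7.png',w);cv2.imwrite('pics/t7.png',c)
cv2.imwrite('pics/m7.png',np.vstack([cv2.resize(a[105:235,145:325],(800,578-200),interpolation=cv2.INTER_CUBIC)[:380],np.hstack([cv2.resize(c[150:250,125:270],(400,220),interpolation=cv2.INTER_CUBIC),cv2.resize(w[:220],(400,220))])]))
```

```text
[517.81692318  17.87287371 210.45901168] [179.43392813   0.34506021  90.31783935] [0.71935766 0.30025478 0.64014995]
```

View pics/m7.png

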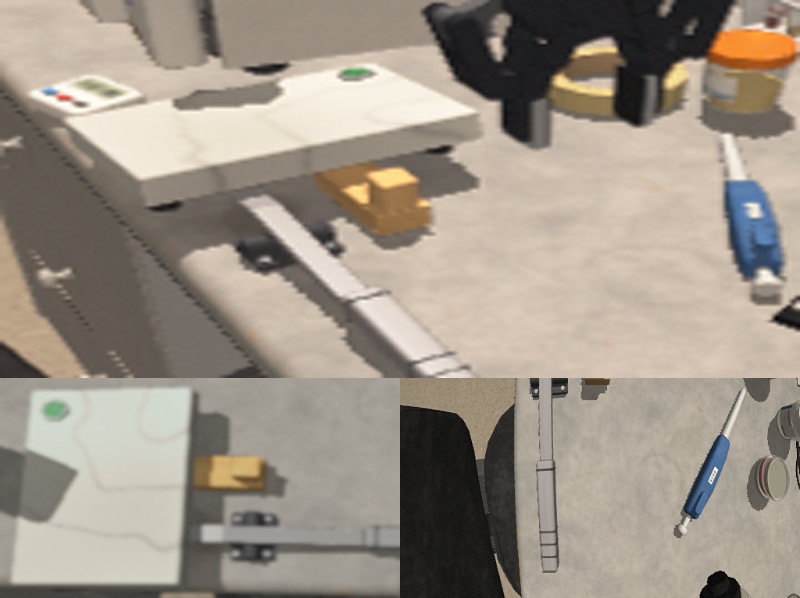

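The shim lies flat beside the bar, its head out of sight under the raised slab edge. The bar is on the fulcrum with its handle down. Top crop: shim tail at (265,472), slab edge (196,388)–(180,583).

Run:
```python
from h import *
k=lambda x,y:[125+x*.3625,150+(y-378)/2.2]
print('tail z24/z52',ray('top',[k(265,472)],24).round(1),ray('top',[k(265,472)],52).round(1))
print('slab edge z48,z62',ray('top',[k(196,388),k(180,583)],48).round(1),ray('top',[k(196,388),k(180,583)],62).round(1))
c=snapshot('top');d=cv2.absdiff(c,cv2.imread('pics/t7.png'))[145:255,125:300];print('still?',d.max())
```

```text
tail z24/z52 [[516.1 201.9  24. ]] [[509.5 199.5  52. ]]
slab edge z48,z62 [[606.  267.   48. ]
 [385.4 266.5  48. ]] [[601.3 264.8  62. ]
 [383.9 264.3  62. ]]
still? 110
```

Run:
```python
from h import *
a=cv2.imread('pics/t7.png');c=snapshot('top');d=cv2.absdiff(c,a).max(2)
print('slab+shim region',d[145:255,125:222].max(), 'all>30 bbox',cv2.boundingRect((d>30).astype(np.uint8)))
e=cv2.absdiff(snapshot('top'),c).max(2);print(e[145:255,125:222].max(),e.max())
hand_in()
```

```text
slab+shim region 7 all>30 bbox (261, 44, 168, 340)
7 54
the job is handed in; nothing more can be done
```

I levered the slab's right edge up with the bar over the fulcrum and slid the shim under it beside the bar. Then I let go, backed the arm off and handed the job in at about 17 s of the 48 s allowed. The hand-in gives no verdict.

**What the last checks showed:**
- **Shim:** it lies flat on the worktop. The top view puts its head at y ≈ 292 mm, about 30 mm inside the slab's right edge (y ≈ 261 mm).
- **Slab:** the edge is visibly raised, with the bar still resting handle down over the fulcrum. It has moved no more than a few millimetres. I worked out a tilt of about 0.12 rad from the bar's geometry and did not measure it directly.
- **At rest:** the slab and shim region did not change between the last pictures, with a largest pixel difference of 7, which is noise. One comparison did show larger changes, but they were all outside that region, where the arm is.
- **Robot:** the gripper was clear of everything, with wrist force close to zero.

**What I could not confirm:**
- **Blade insertion:** the arm hid the blade tip as it went in, so I steered that step by position and force alone.
- **Bar depth:** the bar went in about 20–22 mm, slightly past the suggested 15–20 mm, and the slab still stayed up.
- **Contact forces:** the levering contact on the bar, slab and fulcrum is inferred from the geometry and the raised slab. I had no direct reading of it.

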